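# Restock the capacitor chutes

### The job

Restock the two gravity chutes with the two new capacitors lying in the packing cradles: lay each one gently on its side across the open upper end of the chute that holds its size, with its terminals facing the same side as those of the stock already in that chute, and let it roll down until it rests against that stock. Set them down onto the rails rather than dropping them in, and leave everything else on the bench where it is.

Things in the scene. Friction and masses are not known exactly. Their poses are not given: they have to be found in the camera images.
- chute_large: gravity chute for the 60 mm cans, grey sheet steel and bright wire, fixed. One lane 88 mm wide and 300 mm long slopes 9 degrees down along the chute's +x (away from the robot). Cans lie across it (axis along the chute's y) and roll down by themselves to a low stop plate. Origin on the bench under mid-lane, z up; rail tops are 85 mm above it there
- chute_large_mouth (a point): where to lay a can: on the lane's centre line at rail-top level, 55 mm along the lane from its upper end; axes as the chute's (z up). The floor is two wire rails 48 mm apart, open between. Side guides rise 48 mm above the rails and flare out over the upper 50 mm. The lane is open from above for its first 130 mm, then a wire guard 70 mm above the rails covers 95 mm, leaving the last 75 mm open
- chute_small: gravity chute for the 46 mm cans, grey sheet steel and bright wire, fixed. One lane 74 mm wide and 300 mm long slopes 9 degrees down along the chute's +x (away from the robot). Cans lie across it (axis along the chute's y) and roll down by themselves to a low stop plate. Origin on the bench under mid-lane, z up; rail tops are 85 mm above it there
- chute_small_mouth (a point): where to lay a can: on the lane's centre line at rail-top level, 55 mm along the lane from its upper end; axes as the chute's (z up). The floor is two wire rails 34 mm apart, open between. Side guides rise 48 mm above the rails and flare out over the upper 50 mm. The lane is open from above for its first 130 mm, then a wire guard 56 mm above the rails covers 95 mm, leaving the last 75 mm open
- new_large_center (a point): large new capacitor to load, about 260 g, in a cardboard cradle fixed to the bench (can's underside 3 mm up, a 19 mm tab beyond each end, flanks free). Round aluminium can 60 mm in diameter, on its side, 72 mm body plus brass spade terminals standing 10 mm out of the black-collared end (82 mm overall). This point is on the axis, half-way along the 82 mm; its x axis points along the can to the terminals
- new_large_term (a point): tip of the terminals of the same can, on its axis, 41 mm from its centre point
- new_small_center (a point): small new capacitor to load, about 150 g, in a cardboard cradle fixed to the bench (can's underside 3 mm up, a 19 mm tab beyond each end, flanks free). Round aluminium can 46 mm in diameter, on its side, 58 mm body plus brass spade terminals standing 10 mm out of the black-collared end (68 mm overall). This point is on the axis, half-way along the 68 mm; its x axis points along the can to the terminals
- new_small_term (a point): tip of the terminals of the same can, on its axis, 34 mm from its centre point
- stock_large_center (a point): large capacitor in stock, resting against the stop in the large chute. Round aluminium can 60 mm in diameter, on its side, 72 mm body plus brass spade terminals standing 10 mm out of the black-collared end (82 mm overall). This point is on the axis, half-way along the 82 mm; its x axis points along the can to the terminals
- stock_large_term (a point): tip of the terminals of the same can, on its axis, 41 mm from its centre point
- stock_small_front_center (a point): small capacitor in stock, resting against the stop in the small chute. Round aluminium can 46 mm in diameter, on its side, 58 mm body plus brass spade terminals standing 10 mm out of the black-collared end (68 mm overall). This point is on the axis, half-way along the 68 mm; its x axis points along the can to the terminals
- stock_small_front_term (a point): tip of the terminals of the same can, on its axis, 34 mm from its centre point
- stock_small_rear_center (a point): second small capacitor in stock, resting against the first, uphill of it. Round aluminium can 46 mm in diameter, on its side, 58 mm body plus brass spade terminals standing 10 mm out of the black-collared end (68 mm overall). This point is on the axis, half-way along the 68 mm; its x axis points along the can to the terminals
- stock_small_rear_term (a point): tip of the terminals of the same can, on its axis, 34 mm from its centre point
- oval_capacitor: bystander, not part of the job: oval aluminium capacitor standing upright, 80 x 30 mm across, 85 mm tall with its terminals on top; origin at the centre of its underside
- contactor: bystander, not part of the job: black contactor block 62 x 52 mm (85 mm long steel foot plate), 65 mm tall; origin at the centre of its underside
- tape_roll: bystander, not part of the job: roll of clear packing tape lying flat, 100 mm across, 48 mm tall; origin at the centre of its underside
- small_carton: bystander, not part of the job: closed white carton 105 x 75 x 75 mm; origin at the centre of its underside
- screwdriver: bystander, not part of the job: screwdriver lying on the bench; origin at its underside, it lies along its own x axis
- gas_valve: bystander, not part of the job: aluminium gas valve body, pipe stubs 110 mm end to end along its x axis, about 66 mm tall; origin at the centre of its underside
There are look-alikes about, which are no part of the job. Leave any blue or purple look-alike of the part that bears stock_small_rear_center alone. Leave any pink look-alike of the part that bears new_small_center alone.

How it is judged:
By the outcome, as a careful person would: the job done as asked, in the order asked, and still so for the second after the job is handed in, with the robot touching nothing.
It also fails if it takes over 56 s, if anything falls off the work surface, if the arm or the gripper's body presses on something with over 40 N, if the wrist force passes 120 N, or if a joint passes its speed limit or range.

### The arm

A 6-joint arm with a two-finger parallel gripper is mounted at the origin on the work surface. World frame = base frame: x ahead of the robot, y to its left, z up, the work surface at z = 0. Lengths are in mm, angles in rad, forces in N, time in s.
With the tool pointing down it reaches from about 425 to 950 mm from the base axis. Payload 3.5 kg.
Tool frame: the origin (TCP) lies on the centre line of the jaws, within the pads' length; the fingertips stand 19 mm ahead of it and the grasp point (between the pads) is the TCP; z points along the fingers, x is the direction in which the jaws open and shut, and the axes are right-handed (so a half turn about z gives the same grasp; the last joint's range is limited). The gripper opens to 85 mm and grips with 20 to 120 N. Pads are 22 mm wide; open, the fingers measure 114 mm over their backs; the gripper's body (76 mm by 85 mm) begins 54 mm behind the grasp point. The pads swing forward as they close: fully open they stand 13 mm farther back than shut.
Start: joints at [1.129, 0.286, 1.577, -0, 1.279, -0.15], TCP at [194.145, 646.463, 250.325] pointing down, gripper open.
Joint ranges: [-2.77, 2.77], [-0.9, 2.22], [0.21, 2.48], [-1.53, 4.67], [0.24, 2.81], [-2.84, 2.84]. Speed limits (rad/s): [2.79, 2.79, 3.14, 3.14, 3.14, 3.14].

### API

Orientations are given as a unit quaternion [x, y, z, w].
In Python, from workcell import robot, capture, camera_model, order gives the robot as it stands. The module is installed in compiled form; this text tells all that it offers.
- The arm moves only by the tool carry_out, never from a script. Its arguments are lists of equal length, an entry for each row: "hand": the opening, from 0 (shut) to 1 (fully open); "travel": the shift along the world's x, y, z in m, a list of three; "twist": the turn, a rotation vector about the world's x, y, z in rad, a list of three. In form: {"hand": [hand, ...], "travel": [[tx, ty, tz], ...], "twist": [[wx, wy, wz], ...]}. A call has 1 to 12 rows; each row shifts and turns the commanded pose from where the row before left it; what a row does not reach is not made up. A row lasts 1/10 s, in which the tool goes at most 50 mm and 8.59 degrees, less where a joint would pass 70% of its speed; a pose out of reach is approached as far as the arm can. A call with a gripper value outside its range is refused whole. The fingers move at their own pace and stop on an object; "force" is the grip in N (left out, the last holds). Time passes only in rows, so rows that do not move let the fingers close. It gives the time, the measured TCP pose, the force and the opening at its end, in the units of the state.
- robot.read_state(): the state, without advancing time (a new reading comes with each control period).
- capture(name): name is "scene" or "top"; returns the picture (420x560x3 uint8, blue, green, red); there is no depth.
- camera_model(name): a dict with "K" (3x3 intrinsics, pixels), "R" (3x3) and "t" (3): a world point X has camera coordinates R X + t. Camera axes: x right, y down, z forward; pixel columns grow to the right and rows downward; lengths in mm; the calibration is good to about 2 mm. A picture is of the moment at which its call begins. camera_model takes no time and is no camera call.
- order.job_done(): hands the job in, once; it reports no verdict.
The state is a dict: "t": time; "joint_pos": joint angles; "joint_vel": joint speeds; "joint_efforts": joint torques, N m; "tcp_pos": TCP position; "tcp_rot": TCP orientation; "wrist_force": force on the tool from outside, world axes, zero at the start; "moment": the same for the moment, N m; "opening": opening from 0.0 (shut) to 1.0 (fully open).
Only numpy, scipy, OpenCV 4.12 (cv2) and the standard library are available. Lean on these libraries where they do the work, as an engineer would, in place of code of your own. Each camera call takes 0.05 s, during which the arm holds its last target. There are 200 camera calls.

## Working session

There is one attempt and no reset: what is moved stays moved. The work goes in short steps, Python scripts to look and compute and a tool call to move; the robot and the scene stay as the last step left them, time stands still between calls to the robot, and variables do not carry over. Pictures are saved under pics/ and viewed, about 8 in all and at most 12, crops included, and the job is handed in when it is done.

Besides the shell and the picture viewer there is one more tool, called after "Call:" in YAML: its name, and indented under it one key for each argument. carry_out: Moves the arm, as the interface text tells. Its arguments: {"type":"object","properties":{"hand":{"type":"array","items":{"type":"number"}},"travel":{"type":"array","items":{"type":"array","items":{"type":"number"}}},"twist":{"type":"array","items":{"type":"array","items":{"type":"number"}}},"force":{"type":"number"}},"required":["hand","travel","twist"]}

```bash
mkdir -p pics
python3 - <<'E'
from workcell import robot,capture,camera_model
import cv2,numpy as np
for n in("scene","top"):
    cv2.imwrite(f"pics/{n}0.png",capture(n)); m=camera_model(n)
    print(n,np.round(m["K"],1).tolist(),np.round(m["R"],4).tolist(),np.round(m["t"],1).tolist())
    i=cv2.imread(f"pics/{n}0.png"); cv2.imwrite(f"pics/{n}0b.png",cv2.resize(i,(800,600),interpolation=cv2.INTER_CUBIC))
print(robot.read_state())
E
```

```text
scene [[452.3, 0.0, 279.8], [0.0, 452.3, 208.2], [0.0, 0.0, 1.0]] [[-0.1432, 0.9897, 0.0048], [0.8411, 0.1242, -0.5265], [-0.5217, -0.0713, -0.8502]] [110.7, -445.7, 1508.2]
top [[428.6, 0.0, 272.0], [0.0, 428.6, 207.3], [0.0, 0.0, 1.0]] [[-0.0226, -0.9997, -0.0014], [-0.9813, 0.0225, -0.1913], [0.1913, -0.003, -0.9815]] [-32.5, 574.6, 1098.9]
{'t': 0.1, 'joint_pos': array([ 1.12897319e+00,  2.87089814e-01,  1.57804527e+00,  2.01322715e-06,
        1.27860325e+00, -1.49967339e-01]), 'joint_vel': array([ 8.22068542e-04, -1.04191394e-03, -2.05285346e-03,  7.50359596e-05,
       -4.28034662e-04, -1.40337380e-03]), 'joint_efforts': array([ 4.46741169e-04, -4.07293975e+01, -2.93700010e+01, -1.09538296e-04,
        3.35039513e-03, -1.68842843e-05]), 'tcp_pos': array([193.92576835, 645.95840711, 249.06902248]), 'tcp_rot': array([ 8.02411714e-01,  5.96769881e-01, -9.47307082e-04,  5.03585821e-04]), 'wrist_force': array([ 0.76885946,  0.06665717, -0.23214511]), 'moment': array([ 0.00974276, -0.04901209,  0.08011462]), 'opening': 1.0042988807142095}
```

View pics/scene0b.png

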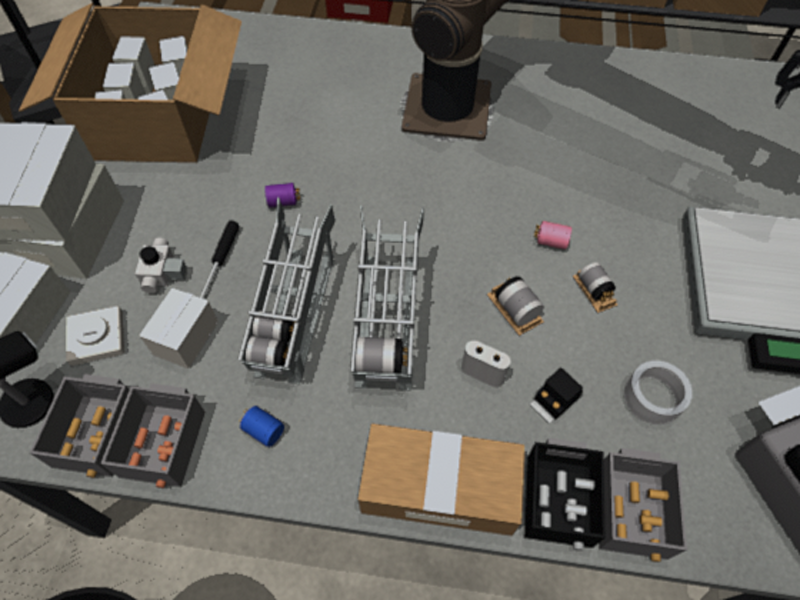

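View pics/top0b.png

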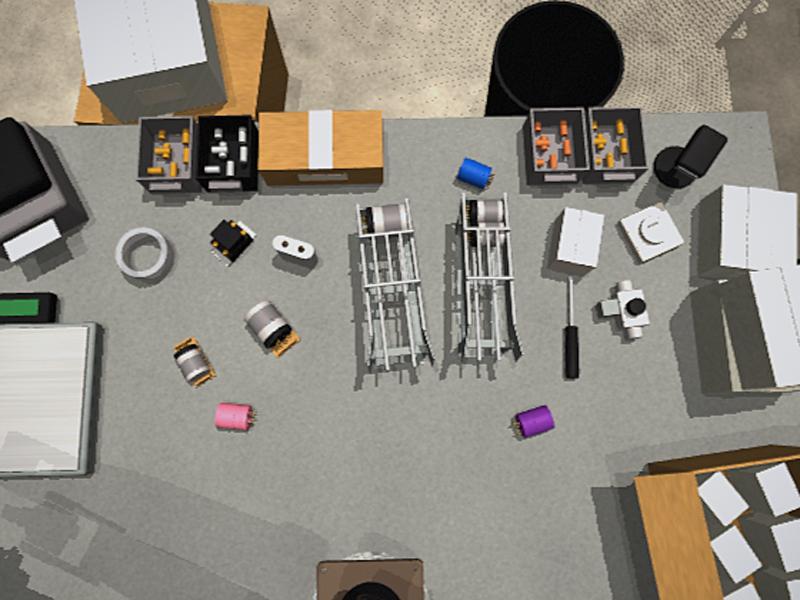

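Scene: the large new can is near (519,300) and the small one near (597,280), right of the chutes. The small chute is on the left and the large one in the middle. Pink, purple and blue decoys are present. Next I'll take enlarged crops.

```bash
cat > h.py <<'E'
import cv2,numpy as np
from workcell import camera_model
M={n:camera_model(n) for n in("scene","top")}
def proj(n,X):
    m=M[n];c=m["R"]@np.asarray(X,float)+np.asarray(m["t"]).ravel();p=m["K"]@c;return p[:2]/p[2]
def back(n,uv,z):
    m=M[n];R=np.array(m["R"]);d=R.T@np.linalg.inv(m["K"])@np.array([*uv,1.]);o=-R.T@np.asarray(m["t"]).ravel()
    return o+d*(z-o[2])/d[2]
def crop(src,c0,r0,w,h,s,out):
    i=src[r0:r0+h,c0:c0+w];o=cv2.resize(i,None,fx=s,fy=s,interpolation=cv2.INTER_CUBIC)
    for k in range(0,w,10):cv2.line(o,(k*s,0),(k*s,8 if (c0+k)%50 else 16),(0,255,255),1);(c0+k)%20==0 and cv2.putText(o,str(c0+k),(k*s,26),0,.4,(0,255,255))
    for k in range(0,h,10):cv2.line(o,(0,k*s),(8,k*s),(0,255,255),1);(r0+k)%20==0 and cv2.putText(o,str(r0+k),(10,k*s+4),0,.4,(0,255,255))
    cv2.imwrite(out,o)
E
python3 - <<'E'
from h import *
t=cv2.imread("pics/top0.png");s=cv2.imread("pics/scene0.png")
crop(t,110,200,110,80,7,"pics/c1.png");crop(s,330,180,110,80,7,"pics/c2.png")
crop(t,240,130,130,145,4,"pics/c3.png");crop(s,165,140,140,130,4,"pics/c4.png")
print(proj("top",[194,646,250]),proj("scene",[194,646,250]))
E
```

```text
[-57.47693533 376.57151969] [564.75088527  76.66877216]
```

View pics/c1.png

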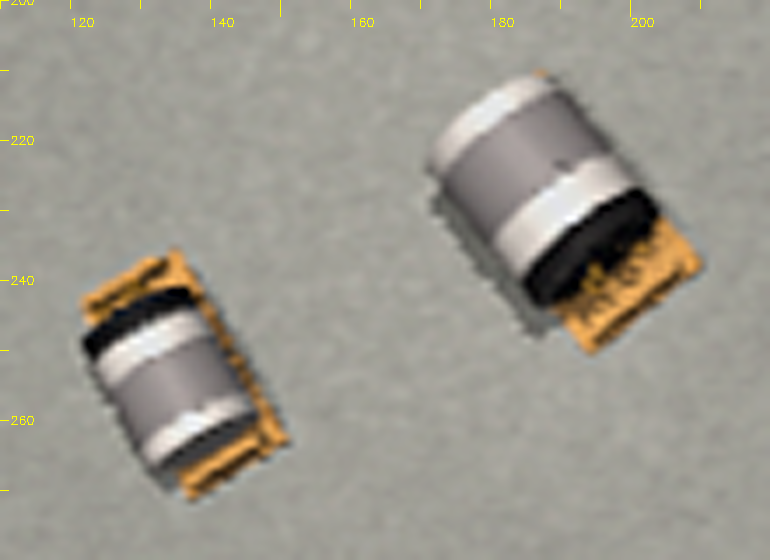

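View pics/c3.png

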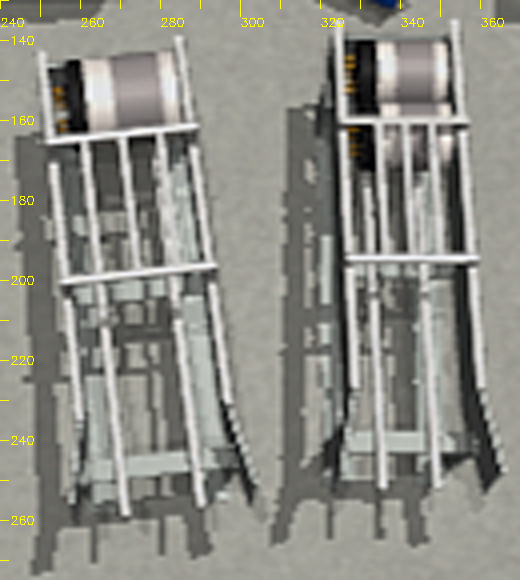

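View pics/c4.png

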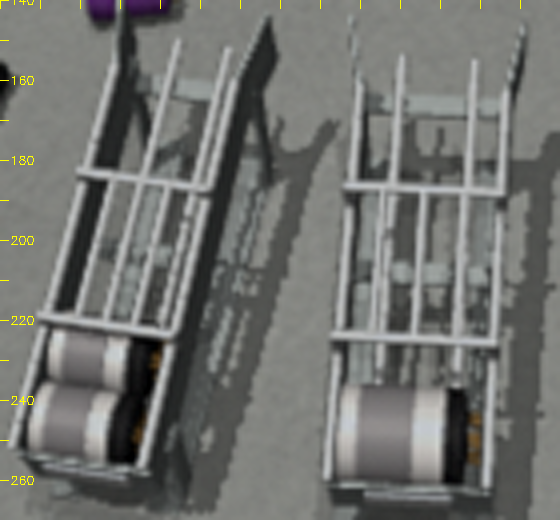

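View pics/c2.png

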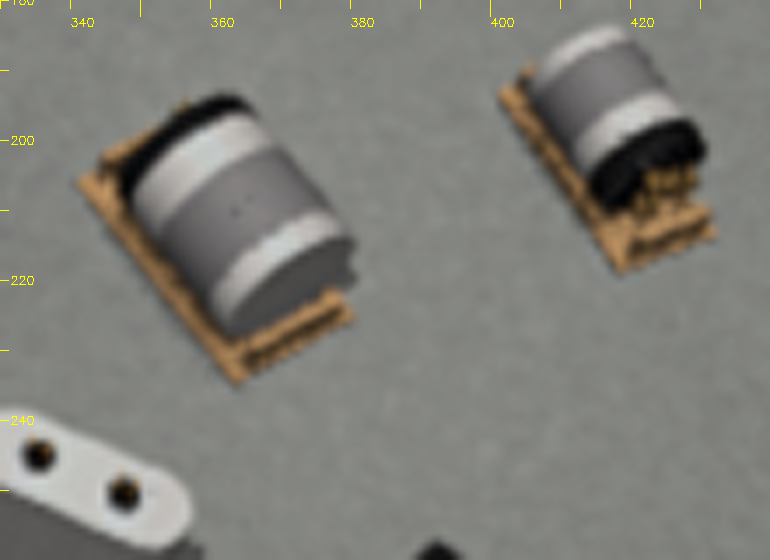

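Terminals in both chutes face world +y (left in top). The large can's terminals point towards (-x,-y) and the small can's towards (+x,+y). I'll fit the poses now.

```bash
cat > fit.py <<'E'
from h import *
from scipy.optimize import least_squares as LS
A=np.linspace(0,2*np.pi,40)
def can(x,y,yaw,r,L,z):  # body only; centre point is mid of L+10
    a=np.array([np.cos(yaw),np.sin(yaw),0]);b=np.array([-a[1],a[0],0]);c=np.array([x,y,z])
    return [c+a*s+r*(b*np.cos(t)+np.array([0,0,1])*np.sin(t)) for s in(-(L+10)/2,(L-10)/2) for t in A]
D=np.array([[np.cos(t),np.sin(t)] for t in np.linspace(0,2*np.pi,24,endpoint=False)])
sup=lambda P:(np.array(P)@D.T).max(0)
def fitcan(obs,p0,r,L,z):
    f=lambda p:np.concatenate([(sup([proj(n,X) for X in can(*p,r,L,z)])-sup(P)) for n,P in obs.items()])
    s=LS(f,p0,x_scale=[1,1,.02],loss="soft_l1",f_scale=.5);print(np.round(s.x,3),np.round(f(s.x),1));return s.x
q=lambda P,c0,r0,s:np.array(P)/s+[c0,r0]
T=lambda P:q(P,110,200,7);S=lambda P:q(P,330,180,7)
if __name__=="__main__":
    oL={"top":T([(428,168),(470,115),(520,80),(548,74),(662,205),(660,220),(620,255),(580,285),(548,306),(525,290)]),
        "scene":S([(120,190),(150,140),(190,105),(225,94),(255,105),(352,235),(355,280),(240,340),(215,325)])}
    oS={"top":T([(85,342),(105,310),(140,290),(185,287),(200,310),(258,410),(255,425),(180,480),(155,463)]),
        "scene":S([(530,90),(560,50),(600,27),(625,30),(705,145),(700,165),(605,210),(590,195)])}
    g=lambda uv,z:back("top",uv,z)[:2]
    a=g((187,228),33);b=g((135,253),26)
    fitcan(oL,[*a,-2.3],30,72,33);fitcan(oS,[*b,.6],23,58,26)
    c9,s9=np.cos(np.radians(9)),np.sin(np.radians(9))
    for nm,w,rg,tp,sc in(("large",88,48,[(125,513),(202,505),(42,54),(180,38),(78,425),(231,405)],[(402,57),(474,62),(328,482),(490,485),(362,85),(505,90)]),
                      ("small",74,34,[(382,487),(437,487),(337,28),(456,22),(355,388),(482,388)],[(178,42),(228,50),(15,447),(142,468),(118,68),(235,85)])):
        # lists: rail left/right, low guide l/r, kink l/r (left in top = +y ; left in scene = -y)
        tp=q(tp,240,130,4);sc=q(sc,165,140,4)
        def pts(p):
            x,y,h=p[:3];o=[]
            for s,sd,k in((-150,rg/2,0),(150,w/2+1.5,48),(-100,w/2+1.5,48)):
                for e in(1,-1):
                    l=np.array([s*c9+k*s9,e*sd,85-s*s9+k*c9]);o.append([x+np.cos(h)*l[0]-np.sin(h)*l[1],y+np.sin(h)*l[0]+np.cos(h)*l[1],l[2]])
            return o
        def f(p):
            P=pts(p);return np.concatenate([np.array([proj("top",X) for X in P])-tp,np.array([proj("scene",P[i]) for i in(1,0,3,2,5,4)])-sc]).ravel()
        s=LS(f,[*g(tp.mean(0),90),0],x_scale=[1,1,.02],loss="soft_l1",f_scale=.7);x,y,h=s.x
        m=-95*c9;print(nm,np.round(s.x,3),"mouth",np.round([x+m*np.cos(h),y+m*np.sin(h),85+95*s9],1));print(np.round(f(s.x).reshape(-1,2),1).tolist())
E
python3 fit.py
```

```text
[526.494 183.173  -2.467] [-0.3 -0.4 -0.6 -0.1  0.  -0.3 -0.1  0.3  0.7  0.4  0.4  0.7  1.   1.4
  1.9  1.9  1.5  1.6  1.4  1.   0.7  0.4 -0.5 -0.4  0.1 -1.2 -2.1 -2.1
 -0.1 -0.2 -0.2  0.1  0.5  0.   1.   1.1  1.3  1.6  2.2  1.4  0.7  0.9
  0.7  0.8  0.2 -0.6  0.3  0.4]
[463.801 332.917   0.544] [ 0.3  0.3 -0.2 -0.4 -1.2 -1.7 -0.9  0.1  1.2  1.4  1.2  1.2  1.2  1.2
  1.2  0.1 -0.3 -0.1  0.7  0.6  0.5  0.5  0.2  0.3  0.2  0.2 -0.3 -0.4
  0.6  0.5  0.1 -0.   0.   0.2  1.1  1.4  1.6  1.8  2.1  1.8  1.6  1.
  1.1  1.1  0.7  0.4  0.4  0.3]
large [ 5.84753e+02 -5.02150e+01  9.20000e-02] mouth [491.3 -58.8  99.9]
[[-0.3, -0.7], [-0.6, -0.9], [-0.7, 0.3], [-1.0, 0.5], [0.0, -2.2], [-1.3, -1.4], [-0.3, -0.7], [-0.1, -1.2], [-0.3, -3.0], [-1.0, -1.8], [-0.8, -0.2], [-0.2, 0.2]]
small [ 5.96320e+02 -2.22466e+02 -2.10000e-02] mouth [ 502.5 -220.5   99.9]
[[-0.1, -1.1], [-0.4, -1.1], [-0.4, -1.0], [-1.1, 0.4], [-0.5, -1.0], [-0.9, -1.1], [-0.2, -1.0], [-0.2, -1.3], [-0.8, -2.0], [-0.1, -2.2], [-1.0, -1.2], [-0.4, -1.4]]
```

```bash
sed -i 's|q=lambda P,c0,r0,s:np.array(P)/s+\[c0,r0\]|q=lambda P,c0,r0,s:(np.array(P)+.5)/s-.5+[c0,r0]|' fit.py; python3 fit.py|grep -v '^\[\[' ; python3 -c "
from h import *
q=lambda P,s:(np.array(P)+.5)/s-.5
# stock body ends in top/scene (axis-height upper outline), large: body centre
for n,u,z in(('top',(240+(70+187)/8-.4,130+(60+130)/8-.4),100),('scene',(165+(335+470)/8-.4,140+(385+485)/8-.4),100)):print('L stock body',back(n,u,z))
for n,u,z in(('top',(240+(355+452)/8-.4,130+(42+100)/8-.4),95),('scene',(165+(30+140)/8-.4,140+(385+462)/8-.4),95)):print('S stock body',back(n,u,z))
"
```

```text
[526.455 183.488  -2.475] [-0.   0.  -0.   0.4  0.5  0.2  0.4  0.7  1.   0.6  0.2  0.4  0.7  1.
  1.5  1.4  1.   1.1  0.9  0.7  0.6  0.5 -0.5 -0.3  0.7 -0.6 -1.4 -1.4
  0.5  0.4  0.2  0.4  0.6  0.   0.6  0.7  0.8  1.   1.5  0.8  0.1  0.3
  0.2  0.5  0.2 -0.4  0.4  0.7]
[464.024 333.034   0.544] [ 0.7  0.7  0.3  0.1 -0.8 -1.2 -0.6  0.3  1.3  1.4  1.   0.9  0.8  0.7
  0.7 -0.4 -0.8 -0.6  0.4  0.4  0.4  0.5  0.4  0.5  0.7  0.8  0.3  0.3
  1.3  1.2  0.6  0.3  0.2  0.2  0.9  1.   1.1  1.2  1.5  1.1  0.9  0.4
  0.6  0.7  0.5  0.4  0.6  0.6]
large [ 5.84928e+02 -5.03790e+01  9.10000e-02] mouth [491.5 -59.   99.9]
small [ 5.97027e+02 -2.22481e+02 -2.10000e-02] mouth [ 503.2 -220.5   99.9]
L stock body [710.82318535 -48.04199792 100.        ]
L stock body [710.47824023 -43.94877325 100.        ]
S stock body [ 724.9638522  -232.05039262   95.        ]
S stock body [ 727.74527513 -230.41235582   95.        ]
```

Call:
carry_out:
  hand: [1, 1, 1, 1, 1, 1, 1, 1, 1, 1, 1, 1]
  travel:
    - [0.0277, -0.0385, -0.005]
    - [0.0277, -0.0385, -0.005]
    - [0.0277, -0.0385, -0.005]
    - [0.0277, -0.0385, -0.005]
    - [0.0277, -0.0385, -0.005]
    - [0.0277, -0.0385, -0.005]
    - [0.0277, -0.0385, -0.005]
    - [0.0277, -0.0385, -0.005]
    - [0.0277, -0.0385, -0.005]
    - [0.0277, -0.0385, -0.005]
    - [0.0277, -0.0385, -0.005]
    - [0.0277, -0.0385, -0.005]
  twist:
    - [0, 0, 0.08]
    - [0, 0, 0.08]
    - [0, 0, 0.08]
    - [0, 0, 0.08]
    - [0, 0, 0.08]
    - [0, 0, 0.08]
    - [0, 0, 0.08]
    - [0, 0, 0.08]
    - [0, 0, 0.08]
    - [0, 0, 0.08]
    - [0, 0, 0.08]
    - [0, 0, 0.08]
  force: 40

```text
t: 1.3
tcp_pos: [527.0, 182.7, 189.8]
tcp_rot: [0.435, 0.901, -0.0, -0.0]
wrist_force: [0.6, 0.4, 0.2]
opening: 1.002
```

Call:
carry_out:
  hand: [1, 1]
  travel:
    - [0, 0, 0]
    - [0, 0, 0]
  twist:
    - [0, 0, 0]
    - [0, 0, 0]

```text
t: 1.5
tcp_pos: [526.5, 183.5, 189.6]
tcp_rot: [0.438, 0.899, -0.0, -0.001]
wrist_force: [-0.7, -0.7, 0.0]
opening: 1.001
```

Call:
carry_out:
  hand: [1, 1, 1, 1, 1, 1, 1, 1]
  travel:
    - [0, 0, -0.03]
    - [0, 0, -0.03]
    - [0, 0, -0.03]
    - [0, 0, -0.02]
    - [0, 0, -0.02]
    - [0, 0, -0.015]
    - [0, 0, -0.01]
    - [0, 0, 0]
  twist:
    - [0, 0, 0]
    - [0, 0, 0]
    - [0, 0, 0]
    - [0, 0, 0]
    - [0, 0, 0]
    - [0, 0, 0]
    - [0, 0, 0]
    - [0, 0, 0]

```text
t: 2.3
tcp_pos: [525.2, 185.0, 34.0]
tcp_rot: [0.436, 0.9, -0.001, -0.001]
wrist_force: [-0.1, -0.4, 0.5]
opening: 1.003
```

Call:
carry_out:
  hand: [0.6, 0.6, 0.6, 0.6, 0.6, 0.6]
  travel:
    - [0, 0, 0]
    - [0, 0, 0]
    - [0, 0, 0]
    - [0, 0, 0]
    - [0, 0, 0]
    - [0, 0, 0]
  twist:
    - [0, 0, 0]
    - [0, 0, 0]
    - [0, 0, 0]
    - [0, 0, 0]
    - [0, 0, 0]
    - [0, 0, 0]
  force: 40

```text
t: 2.9
tcp_pos: [527.6, 184.7, 36.8]
tcp_rot: [0.436, 0.9, 0.001, 0.001]
wrist_force: [-1.2, 1.6, 6.1]
opening: 0.686
```

Call:
carry_out:
  hand: [0, 0, 0, 0]
  travel:
    - [0, 0, 0]
    - [0, 0, 0]
    - [0, 0, 0]
    - [0, 0, 0]
  twist:
    - [0, 0, 0]
    - [0, 0, 0]
    - [0, 0, 0]
    - [0, 0, 0]

```text
t: 3.3
tcp_pos: [527.6, 184.7, 36.8]
tcp_rot: [0.436, 0.9, 0.001, 0.001]
wrist_force: [-1.6, 1.5, 6.3]
opening: 0.685
```

Call:
carry_out:
  hand: [0, 0, 0, 0, 0, 0]
  travel:
    - [0, 0, 0.01]
    - [0, 0, 0.02]
    - [0, 0, 0.04]
    - [0, 0, 0.04]
    - [0, 0, 0.04]
    - [0, 0, 0.04]
  twist:
    - [0, 0, 0]
    - [0, 0, 0]
    - [0, 0, 0]
    - [0, 0, 0]
    - [0, 0, 0]
    - [0, 0, 0]

```text
t: 3.9
tcp_pos: [525.4, 184.1, 225.9]
tcp_rot: [0.436, 0.9, -0.001, -0.001]
wrist_force: [0.9, 0.6, -2.9]
opening: 0.685
```

Call:
carry_out:
  hand: [0, 0]
  travel:
    - [0, 0, 0]
    - [0, 0, 0]
  twist:
    - [0, 0, 0]
    - [0, 0, 0]

```text
t: 4.1
tcp_pos: [526.3, 184.3, 225.5]
tcp_rot: [0.436, 0.9, 0.0, 0.0]
wrist_force: [-1.0, -0.3, -2.9]
opening: 0.688
```

Call:
carry_out:
  hand: [0, 0, 0, 0, 0, 0, 0, 0, 0, 0, 0, 0]
  travel:
    - [-0.003, -0.02, 0]
    - [-0.003, -0.02, 0]
    - [-0.003, -0.02, 0]
    - [-0.003, -0.02, 0]
    - [-0.003, -0.02, 0]
    - [-0.003, -0.02, 0]
    - [-0.003, -0.02, 0]
    - [-0.003, -0.02, 0]
    - [-0.003, -0.02, 0]
    - [-0.003, -0.02, 0]
    - [-0.003, -0.02, 0]
    - [-0.002, -0.023, 0]
  twist:
    - [0, 0, -0.13]
    - [0, 0, -0.13]
    - [0, 0, -0.13]
    - [0, 0, -0.13]
    - [0, 0, -0.13]
    - [0, 0, -0.13]
    - [0, 0, -0.13]
    - [0, 0, -0.13]
    - [0, 0, -0.13]
    - [0, 0, -0.13]
    - [0, 0, -0.13]
    - [0, 0, -0.13]

```text
t: 5.3
tcp_pos: [489.3, -58.6, 221.6]
tcp_rot: [0.944, 0.331, -0.003, -0.002]
wrist_force: [0.6, 0.0, -2.5]
opening: 0.686
```

Call:
carry_out:
  hand: [0, 0, 0, 0, 0, 0, 0]
  travel:
    - [0, 0, 0]
    - [0, 0, 0]
    - [0, 0, 0]
    - [0, 0, 0]
    - [0, 0, 0]
    - [0, 0, 0]
    - [0, 0, 0]
  twist:
    - [0, 0, -0.118]
    - [0, 0, -0.118]
    - [0, 0, -0.118]
    - [0, 0, -0.118]
    - [0, 0, -0.118]
    - [0, 0, 0]
    - [0, 0, 0]

```text
t: 6.0
tcp_pos: [490.3, -58.2, 223.0]
tcp_rot: [0.999, 0.046, -0.002, -0.001]
wrist_force: [-0.2, 0.1, -2.8]
opening: 0.691
```

Run:
```python
from h import *
from workcell import capture,robot
t=capture("top");s=capture("scene");cv2.imwrite("pics/t1.png",t);cv2.imwrite("pics/s1.png",s)
crop(t,240,130,130,145,4,"pics/a.png");crop(s,205,90,100,145,4,"pics/b.png")
a=cv2.imread("pics/a.png")[:,:395];b=cv2.imread("pics/b.png");cv2.imwrite("pics/ab.png",np.hstack([a,b]))
st=robot.read_state();print(st["tcp_pos"],st["tcp_rot"],st["t"])
```

```text
[490.89665176 -58.34260783 224.0069719 ] [ 9.98971565e-01  4.53246391e-02 -1.14538556e-03 -4.20545183e-04] 6.1
```

View pics/ab.png

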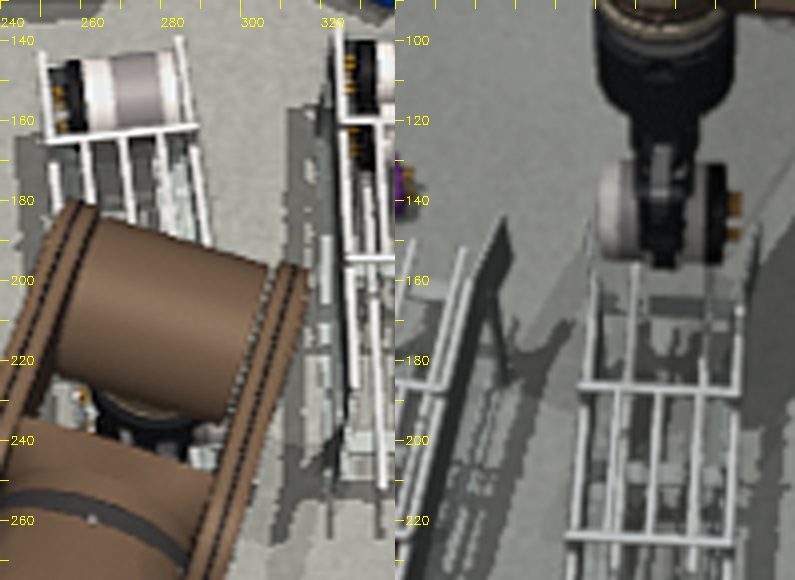

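Run:
```python
from fit import *
for z in(220,224):
    h=.091+np.pi/2
    P=np.array([proj("scene",X) for X in can(491,-58.6,h,30,72,z)]);tip=proj("scene",[491+41*np.cos(h),-58.6+41*np.sin(h),z])
    print(z,"pred L,R cols",P[:,0].min(),P[:,0].max(),"rows",P[:,1].min(),P[:,1].max(),"tip",tip,"tcp",proj("scene",[491,-58.6,z+2]))
    Q=np.array([proj("scene",X) for X in can(491,-57.6,h,30,72,z)]);print("px/mm",Q[:,0].max()-P[:,0].max())
c=lambda x,y:((x-395+.5)/4-.5+205,(y+.5)/4-.5+90)
print("obs L",c(597,200),"R",c(727,200),"tip",c(741,200),"top/bot",c(660,162),c(660,264))
```

```text
220 pred L,R cols 254.33959765225995 286.5202043618237 rows 128.67307072996158 155.58658979273167 tip [290.13990222 143.01814333] tcp [272.80352106 141.70619098]
px/mm 0.41674325607795026
224 pred L,R cols 254.26489412187743 286.5496587916514 rows 127.51854970160406 154.52930962385955 tip [290.18111359 141.91542491] tcp [272.78935761 140.59852197]
px/mm 0.41806735730102673
obs L (255.125, 139.625) R (287.625, 139.625) tip (291.125, 139.625) top/bot (270.875, 130.125) (270.875, 155.625)
```

The can sits about 2.5 mm too far toward +y (body columns 255–287.6, against 254.3–286.5 predicted), and its axis is about 3.5 mm below the TCP. I'll correct this and lower it.

Call:
carry_out:
  hand: [0, 0, 0, 0, 0, 0, 0]
  travel:
    - [0, -0.0025, -0.02]
    - [0, 0, -0.03]
    - [0, 0, -0.02]
    - [0, 0, -0.01]
    - [0, 0, -0.005]
    - [0, 0, 0]
    - [0, 0, 0]
  twist:
    - [0, 0, 0]
    - [0, 0, 0]
    - [0, 0, 0]
    - [0, 0, 0]
    - [0, 0, 0]
    - [0, 0, 0]
    - [0, 0, 0]

```text
t: 6.8
tcp_pos: [492.4, -61.3, 141.5]
tcp_rot: [0.999, 0.045, 0.001, 0.0]
wrist_force: [1.1, -0.1, -2.4]
opening: 0.684
```

Call:
carry_out:
  hand: [0, 0, 0, 0]
  travel:
    - [0, 0, -0.0015]
    - [0, 0, -0.0015]
    - [0, 0, 0]
    - [0, 0, 0]
  twist:
    - [0, 0, 0]
    - [0, 0, 0]
    - [0, 0, 0]
    - [0, 0, 0]

```text
t: 7.2
tcp_pos: [491.6, -61.0, 137.5]
tcp_rot: [0.999, 0.044, 0.0, 0.0]
wrist_force: [-0.2, 0.2, -3.6]
opening: 0.686
```

Call:
carry_out:
  hand: [0, 0, 0, 0]
  travel:
    - [0, 0, -0.001]
    - [0, 0, -0.001]
    - [0, 0, 0]
    - [0, 0, 0]
  twist:
    - [0, 0, 0]
    - [0, 0, 0]
    - [0, 0, 0]
    - [0, 0, 0]

```text
t: 7.6
tcp_pos: [491.5, -61.0, 135.2]
tcp_rot: [0.999, 0.044, -0.0, -0.0]
wrist_force: [0.4, 0.6, -2.3]
opening: 0.687
```

Call:
carry_out:
  hand: [0, 0, 0, 0]
  travel:
    - [0, 0, -0.001]
    - [0, 0, 0]
    - [0, 0, 0]
    - [0, 0, 0]
  twist:
    - [0, 0, 0]
    - [0, 0, 0]
    - [0, 0, 0]
    - [0, 0, 0]

```text
t: 8.0
tcp_pos: [491.6, -61.0, 134.4]
tcp_rot: [0.999, 0.044, 0.0, 0.0]
wrist_force: [-0.8, -0.1, -3.1]
opening: 0.69
```

Call:
carry_out:
  hand: [0, 0, 0, 0]
  travel:
    - [0, 0, -0.001]
    - [0, 0, 0]
    - [0, 0, 0]
    - [0, 0, 0]
  twist:
    - [0, 0, 0]
    - [0, 0, 0]
    - [0, 0, 0]
    - [0, 0, 0]

```text
t: 8.4
tcp_pos: [491.9, -61.1, 133.8]
tcp_rot: [0.999, 0.044, 0.0, 0.0]
wrist_force: [-0.1, 0.2, 0.0]
opening: 0.687
```

Call:
carry_out:
  hand: [0.75, 0.8, 0.9, 1, 1, 1, 1]
  travel:
    - [0, 0, 0]
    - [0, 0, 0]
    - [0, 0, 0]
    - [0, 0, 0]
    - [0, 0, 0]
    - [0, 0, 0]
    - [0, 0, 0]
  twist:
    - [0, 0, 0]
    - [0, 0, 0]
    - [0, 0, 0]
    - [0, 0, 0]
    - [0, 0, 0]
    - [0, 0, 0]
    - [0, 0, 0]

```text
t: 9.1
tcp_pos: [491.6, -61.1, 133.4]
tcp_rot: [0.999, 0.045, 0.0, 0.0]
wrist_force: [0.6, -0.0, 1.1]
opening: 1.002
```

Call:
carry_out:
  hand: [1, 1, 1, 1, 1, 1, 1, 1, 1, 1]
  travel:
    - [0, 0, 0.005]
    - [0, 0, 0.005]
    - [0, 0, 0.005]
    - [0, 0, 0.005]
    - [0, 0, 0.01]
    - [0, 0, 0.02]
    - [0, 0, 0.03]
    - [0, 0, 0.03]
    - [0, 0, 0]
    - [0, 0, 0]
  twist:
    - [0, 0, 0]
    - [0, 0, 0]
    - [0, 0, 0]
    - [0, 0, 0]
    - [0, 0, 0]
    - [0, 0, 0]
    - [0, 0, 0]
    - [0, 0, 0]
    - [0, 0, 0]
    - [0, 0, 0]

```text
t: 10.1
tcp_pos: [491.9, -61.2, 244.6]
tcp_rot: [0.999, 0.045, 0.001, 0.0]
wrist_force: [-0.2, -0.0, -1.0]
opening: 0.998
```

Call:
carry_out:
  hand: [1, 1, 1, 1, 1, 1, 1, 1, 1, 1, 1, 1]
  travel:
    - [-0.0028, 0.0394, 0]
    - [-0.0028, 0.0394, 0]
    - [-0.0028, 0.0394, 0]
    - [-0.0028, 0.0394, 0]
    - [-0.0028, 0.0394, -0.005]
    - [-0.0028, 0.0394, -0.01]
    - [-0.0028, 0.0394, -0.01]
    - [-0.0028, 0.0394, -0.01]
    - [-0.0028, 0.0394, -0.01]
    - [-0.0028, 0.0394, -0.01]
    - [0, 0, 0]
    - [0, 0, 0]
  twist:
    - [0, 0, -0.112]
    - [0, 0, -0.112]
    - [0, 0, -0.112]
    - [0, 0, -0.112]
    - [0, 0, -0.112]
    - [0, 0, -0.112]
    - [0, 0, -0.112]
    - [0, 0, -0.112]
    - [0, 0, -0.112]
    - [0, 0, -0.112]
    - [0, 0, 0]
    - [0, 0, 0]

```text
t: 11.3
tcp_pos: [462.2, 333.1, 186.3]
tcp_rot: [0.871, -0.492, -0.001, 0.002]
wrist_force: [-0.7, 0.0, 0.4]
opening: 0.996
```

Run:
```python
from h import *
from workcell import capture,robot
t=capture("top");s=capture("scene")
crop(t,240,130,100,145,4,"pics/a.png");crop(s,205,130,100,145,4,"pics/b.png")
cv2.imwrite("pics/ab2.png",np.hstack([cv2.imread("pics/a.png"),cv2.imread("pics/b.png")]))
st=robot.read_state();print(st["tcp_pos"],st["tcp_rot"],st["joint_pos"],st["t"])
```

```text
[463.26321385 332.15873361 187.59897854] [ 8.70064841e-01 -4.92936586e-01 -3.41318833e-04  7.60357987e-04] [ 4.44228113e-01  1.17980708e-01  1.89248872e+00 -3.46137502e-04
  1.13276042e+00  1.47529892e+00] 11.4
```

View pics/ab2.png

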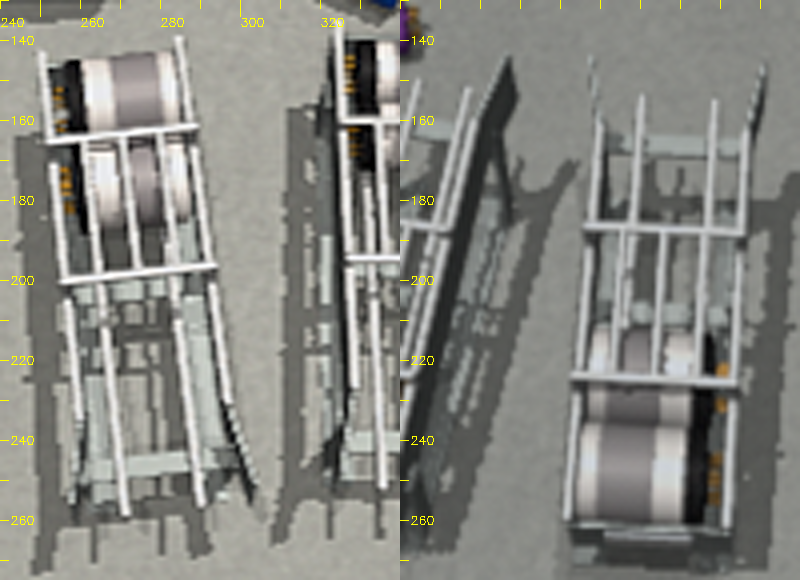

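The large can rests against its stock with terminals on the correct side. Now the small can.

Call:
carry_out:
  hand: [1, 1, 1, 1, 1, 1, 1, 1]
  travel:
    - [0, 0, -0.03]
    - [0, 0, -0.03]
    - [0, 0, -0.03]
    - [0, 0, -0.02]
    - [0, 0, -0.02]
    - [0, 0, -0.015]
    - [0, 0, -0.013]
    - [0, 0, 0]
  twist:
    - [0, 0, 0]
    - [0, 0, 0]
    - [0, 0, 0]
    - [0, 0, 0]
    - [0, 0, 0]
    - [0, 0, 0]
    - [0, 0, 0]
    - [0, 0, 0]

```text
t: 12.2
tcp_pos: [462.6, 331.9, 28.6]
tcp_rot: [0.87, -0.493, -0.001, 0.001]
wrist_force: [-0.4, 1.0, -0.6]
opening: 0.998
```

Call:
carry_out:
  hand: [0.6, 0.5, 0.4, 0.3, 0.2, 0, 0, 0, 0, 0]
  travel:
    - [0, 0, 0]
    - [0, 0, 0]
    - [0, 0, 0]
    - [0, 0, 0]
    - [0, 0, 0]
    - [0, 0, 0]
    - [0, 0, 0]
    - [0, 0, 0]
    - [0, 0, 0]
    - [0, 0, 0]
  twist:
    - [0, 0, 0]
    - [0, 0, 0]
    - [0, 0, 0]
    - [0, 0, 0]
    - [0, 0, 0]
    - [0, 0, 0]
    - [0, 0, 0]
    - [0, 0, 0]
    - [0, 0, 0]
    - [0, 0, 0]
  force: 40

```text
t: 13.2
tcp_pos: [464.5, 333.5, 31.7]
tcp_rot: [0.87, -0.493, 0.001, -0.001]
wrist_force: [-0.4, -0.0, 4.8]
opening: 0.52
```

Call:
carry_out:
  hand: [0, 0, 0, 0, 0, 0]
  travel:
    - [0, 0, 0.01]
    - [0, 0, 0.02]
    - [0, 0, 0.04]
    - [0, 0, 0.04]
    - [0, 0, 0.04]
    - [0, 0, 0.045]
  twist:
    - [0, 0, 0]
    - [0, 0, 0]
    - [0, 0, 0]
    - [0, 0, 0]
    - [0, 0, 0]
    - [0, 0, 0]

```text
t: 13.8
tcp_pos: [462.2, 332.4, 225.6]
tcp_rot: [0.87, -0.493, -0.001, 0.001]
wrist_force: [1.3, -0.4, -2.4]
opening: 0.52
```

Call:
carry_out:
  hand: [0, 0, 0, 0, 0, 0, 0, 0, 0, 0, 0, 0]
  travel:
    - [0.003, -0.04, 0]
    - [0.003, -0.04, 0]
    - [0.003, -0.04, 0]
    - [0.003, -0.04, 0]
    - [0.003, -0.04, 0]
    - [0.003, -0.04, 0]
    - [0.003, -0.04, 0]
    - [0.003, -0.04, 0]
    - [0.003, -0.04, 0]
    - [0.003, -0.04, 0]
    - [0.003, -0.04, 0]
    - [0.003, -0.04, 0]
  twist:
    - [0, 0, 0.08]
    - [0, 0, 0.08]
    - [0, 0, 0.08]
    - [0, 0, 0.08]
    - [0, 0, 0.08]
    - [0, 0, 0.08]
    - [0, 0, 0.08]
    - [0, 0, 0.08]
    - [0, 0, 0.08]
    - [0, 0, 0.08]
    - [0, 0, 0.08]
    - [0, 0, 0.08]

```text
t: 15.0
tcp_pos: [498.7, -148.3, 224.9]
tcp_rot: [0.999, -0.034, -0.001, -0.0]
wrist_force: [0.3, 0.2, -1.6]
opening: 0.527
```

Call:
carry_out:
  hand: [0, 0, 0, 0, 0]
  travel:
    - [0.002, -0.038, 0]
    - [0.001, -0.036, 0]
    - [0, 0, 0]
    - [0, 0, 0]
    - [0, 0, 0]
  twist:
    - [0, 0, 0.05]
    - [0, 0, 0]
    - [0, 0, 0]
    - [0, 0, 0]
    - [0, 0, 0]

```text
t: 15.5
tcp_pos: [502.1, -219.9, 224.8]
tcp_rot: [1.0, -0.01, -0.001, -0.001]
wrist_force: [0.1, -0.4, -1.8]
opening: 0.525
```

Run:
```python
from fit import *
from workcell import capture,robot
s=capture("scene");crop(s,165,100,100,75,7,"pics/b3.png")
st=robot.read_state();p=st["tcp_pos"];print(p,st["tcp_rot"],st["wrist_force"],st["t"])
x,y,z=p;h=2*np.arctan2(st["tcp_rot"][1],st["tcp_rot"][0])+np.pi/2;print("axis yaw",h)
for zz in(z-5,z-3):
    P=np.array([proj("scene",X) for X in can(x,y,h,23,58,zz)]);print("L,R",P[:,0].min(),P[:,0].max(),"rows",P[:,1].min(),P[:,1].max(),"tip",proj("scene",[x+34*np.cos(h),y+34*np.sin(h),zz]))
```

```text
[ 502.28411561 -219.69411265  224.96585782] [ 9.99951052e-01 -9.87786490e-03 -3.66869496e-04 -4.32684602e-04] [-0.23129774  0.07322895 -1.11314598] 15.55
axis yaw 1.5510402725393242
L,R 188.13656528070263 217.44144290769518 rows 126.6422331417988 149.17195615788054 tip [219.03603134 140.02244849]
L,R 187.99301465989464 217.34824231091767 rows 126.06756591444639 148.6356391689491 tip [218.9435791  139.46917808]
```

View pics/b3.png

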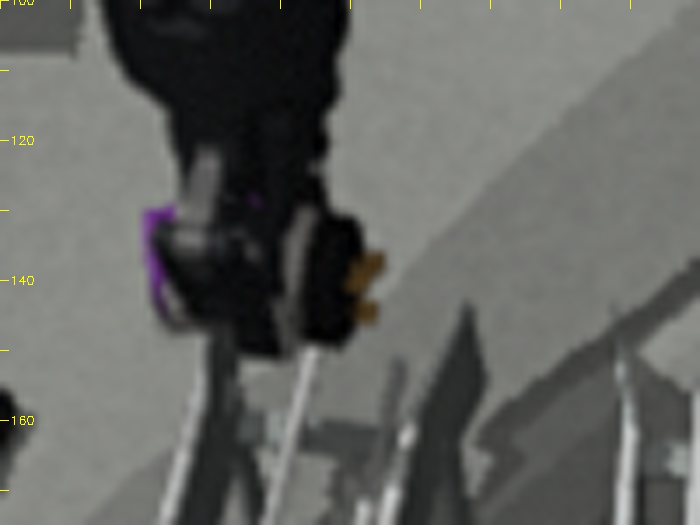

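Call:
carry_out:
  hand: [0, 0, 0, 0, 0, 0, 0]
  travel:
    - [0.001, 0, -0.02]
    - [0, 0, -0.03]
    - [0, 0, -0.02]
    - [0, 0, -0.01]
    - [0, 0, -0.008]
    - [0, 0, 0]
    - [0, 0, 0]
  twist:
    - [0, 0, 0]
    - [0, 0, 0]
    - [0, 0, 0]
    - [0, 0, 0]
    - [0, 0, 0]
    - [0, 0, 0]
    - [0, 0, 0]

```text
t: 16.25
tcp_pos: [504.2, -221.2, 138.4]
tcp_rot: [1.0, -0.01, 0.001, 0.0]
wrist_force: [-0.2, 0.3, -1.5]
opening: 0.527
```

Call:
carry_out:
  hand: [0, 0, 0, 0, 0]
  travel:
    - [0, 0, -0.0015]
    - [0, 0, -0.0015]
    - [0, 0, 0]
    - [0, 0, 0]
    - [0, 0, 0]
  twist:
    - [0, 0, 0]
    - [0, 0, 0]
    - [0, 0, 0]
    - [0, 0, 0]
    - [0, 0, 0]

```text
t: 16.75
tcp_pos: [503.6, -221.1, 134.4]
tcp_rot: [1.0, -0.011, 0.0, 0.0]
wrist_force: [-0.7, -0.1, -1.3]
opening: 0.522
```

Call:
carry_out:
  hand: [0, 0, 0, 0]
  travel:
    - [0, 0, -0.001]
    - [0, 0, -0.001]
    - [0, 0, 0]
    - [0, 0, 0]
  twist:
    - [0, 0, 0]
    - [0, 0, 0]
    - [0, 0, 0]
    - [0, 0, 0]

```text
t: 17.15
tcp_pos: [503.5, -221.0, 132.2]
tcp_rot: [1.0, -0.01, -0.0, -0.0]
wrist_force: [0.5, -0.7, -1.5]
opening: 0.522
```

Call:
carry_out:
  hand: [0, 0, 0, 0]
  travel:
    - [0, 0, -0.001]
    - [0, 0, -0.001]
    - [0, 0, 0]
    - [0, 0, 0]
  twist:
    - [0, 0, 0]
    - [0, 0, 0]
    - [0, 0, 0]
    - [0, 0, 0]

```text
t: 17.55
tcp_pos: [503.5, -221.0, 130.2]
tcp_rot: [1.0, -0.01, -0.0, -0.0]
wrist_force: [-0.7, -0.2, -1.5]
opening: 0.524
```

Call:
carry_out:
  hand: [0, 0, 0, 0]
  travel:
    - [0, 0, -0.001]
    - [0, 0, 0]
    - [0, 0, 0]
    - [0, 0, 0]
  twist:
    - [0, 0, 0]
    - [0, 0, 0]
    - [0, 0, 0]
    - [0, 0, 0]

```text
t: 17.95
tcp_pos: [503.5, -221.0, 129.3]
tcp_rot: [1.0, -0.01, -0.0, 0.0]
wrist_force: [0.4, 0.2, -1.4]
opening: 0.524
```

Call:
carry_out:
  hand: [0, 0, 0, 0]
  travel:
    - [0, 0, -0.001]
    - [0, 0, 0]
    - [0, 0, 0]
    - [0, 0, 0]
  twist:
    - [0, 0, 0]
    - [0, 0, 0]
    - [0, 0, 0]
    - [0, 0, 0]

```text
t: 18.35
tcp_pos: [503.7, -221.1, 128.5]
tcp_rot: [1.0, -0.011, 0.0, 0.0]
wrist_force: [-0.2, -0.3, -0.4]
opening: 0.529
```

Call:
carry_out:
  hand: [0, 0, 0, 0]
  travel:
    - [0, 0, -0.0007]
    - [0, 0, 0]
    - [0, 0, 0]
    - [0, 0, 0]
  twist:
    - [0, 0, 0]
    - [0, 0, 0]
    - [0, 0, 0]
    - [0, 0, 0]

```text
t: 18.75
tcp_pos: [504.0, -221.3, 128.3]
tcp_rot: [1.0, -0.01, 0.001, 0.0]
wrist_force: [-1.0, 0.9, 4.2]
opening: 0.527
```

Call:
carry_out:
  hand: [0.6, 0.65, 0.7, 0.72, 0.72, 0.72, 0.72]
  travel:
    - [0, 0, 0]
    - [0, 0, 0]
    - [0, 0, 0]
    - [0, 0, 0]
    - [0, 0, 0]
    - [0, 0, 0]
    - [0, 0, 0]
  twist:
    - [0, 0, 0]
    - [0, 0, 0]
    - [0, 0, 0]
    - [0, 0, 0]
    - [0, 0, 0]
    - [0, 0, 0]
    - [0, 0, 0]

```text
t: 19.45
tcp_pos: [503.5, -221.0, 127.6]
tcp_rot: [1.0, -0.01, -0.0, -0.0]
wrist_force: [0.4, -0.9, -0.5]
opening: 0.723
```

Call:
carry_out:
  hand: [0.72, 0.72, 0.72, 0.72, 0.72, 0.72, 0.72, 0.72, 0.72, 0.72, 0.72]
  travel:
    - [0, 0, 0.005]
    - [0, 0, 0.005]
    - [0, 0, 0.005]
    - [0, 0, 0.005]
    - [0, 0, 0.01]
    - [0, 0, 0.02]
    - [0, 0, 0.03]
    - [0, 0, 0.04]
    - [0, 0.04, 0]
    - [0, 0.04, 0]
    - [0, 0.04, 0]
  twist:
    - [0, 0, 0]
    - [0, 0, 0]
    - [0, 0, 0]
    - [0, 0, 0]
    - [0, 0, 0]
    - [0, 0, 0]
    - [0, 0, 0]
    - [0, 0, 0]
    - [0, 0, 0]
    - [0, 0, 0]
    - [0, 0, 0]

```text
t: 20.55
tcp_pos: [503.5, -100.1, 249.0]
tcp_rot: [1.0, -0.011, 0.001, 0.0]
wrist_force: [0.4, 0.0, -0.3]
opening: 0.724
```

Call:
carry_out:
  hand: [1, 1, 1, 1, 1, 1, 1]
  travel:
    - [0, 0.04, 0]
    - [0, 0.04, 0]
    - [0, 0.04, 0]
    - [0, 0.04, 0]
    - [0, 0.04, 0]
    - [0, 0.04, 0]
    - [0, 0, 0]
  twist:
    - [0, 0, 0]
    - [0, 0, 0]
    - [0, 0, 0]
    - [0, 0, 0]
    - [0, 0, 0]
    - [0, 0, 0]
    - [0, 0, 0]

```text
t: 21.25
tcp_pos: [503.0, 142.8, 248.5]
tcp_rot: [1.0, -0.008, 0.0, -0.001]
wrist_force: [0.4, 0.2, -0.7]
opening: 0.999
```

Run:
```python
from h import *
from workcell import capture,robot
s=capture("scene");t=capture("top")
crop(s,165,140,125,135,4,"pics/a.png");crop(t,300,130,75,135,4,"pics/b.png")
cv2.imwrite("pics/ab4.png",np.hstack([cv2.imread("pics/a.png"),cv2.imread("pics/b.png")]))
d=cv2.absdiff(s,cv2.imread("pics/scene0.png")).max(2);cv2.imwrite("pics/full4.png",cv2.resize(s,(800,600)))
print(robot.read_state()["t"])
```

```text
21.35
```

View pics/ab4.png

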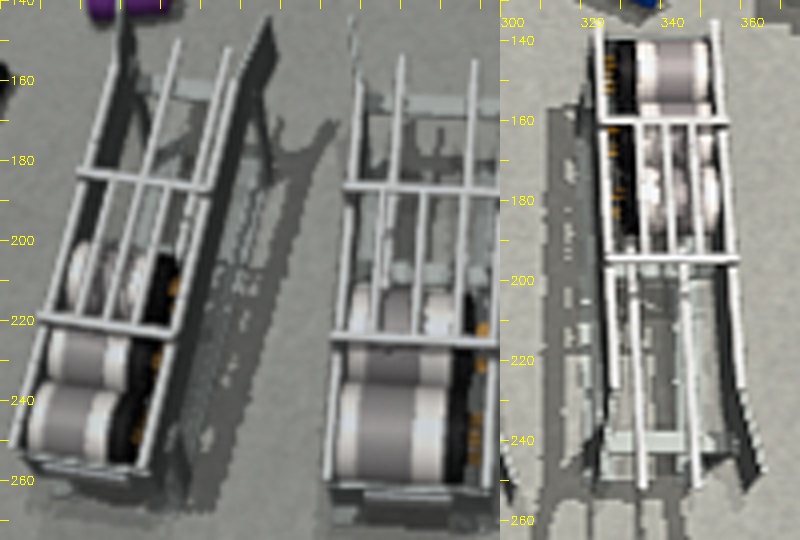

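View pics/full4.png

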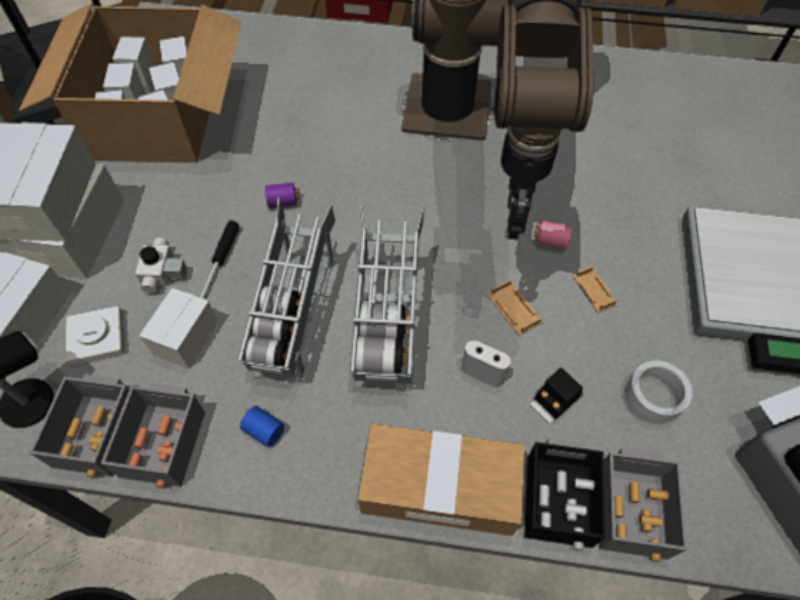

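Both new cans rest against their stock with terminals on the same side, the cradles are empty, and everything else is unmoved. I'm handing in the job.

```bash
python3 -c "
from workcell import order
print(order.job_done())"
```

```text
the job is handed in; nothing more can be done
None
```

I loaded both new capacitors into their chutes, and the job was handed in at about 21 s of the 56 s allowed. Each can was lowered onto the rails in steps of about 1 mm until the wrist force showed contact, then released to roll down.

- **Result:** In the last pictures from both cameras, the large can rests against the large stock. The small can rests against the rear small stock can. All terminals face the same side (+y).
- **Rest of the bench:** Both cradles are empty, the other bench items look unmoved, and the gripper was clear of everything.
- **Forces:** No wrist reading at the end of a move exceeded about 6 N. The small can was pressed on the rails with about 5 N just before release.
- **Disagreement:** The picture taken above the large chute showed that can about 2.5 mm off the lane centre, so I shifted it before setting it down. No check failed at the end, but the final positions were judged by eye, not measured.

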